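# Gauge the bar and set the welder for it

## Task

Slide the aluminium bar that lies in the gauge fixture's lane fully home against the stop, then push the gauge's cap down until its foot sits on the bar and hold it there for a moment to read its thickness. Then turn the welder's pointer knob so that its needle stands centred over the stud for that stock (small stud for the thin bar, large stud for the thick one), and last throw the toggle switch fully over to on, away from the knob. Leave the spare bar, the grinder, the pipe piece and the hammer where they are.

Things in the scene. Friction and masses are not known exactly. Their poses are not given: they have to be found in the camera images.
- fixture: Gauge fixture bolted to the table. Origin on the table, mid-lane; y runs along the lane to the stop, x away from the robot. Two steel rails (12 mm high, 22 mm wide, y = -170 to +110 mm, inner faces at x = -29 and +29 mm) guide a bar on the bare table; the -y end is open. A bar fully home has its centre at y = +35 mm. The spare bar lies beyond the fixture (x = +150 to +180 mm).
- stop_face (a point): Middle of the stop face at the lane's end, at x = 0, y = +110 mm of the fixture, at its upper edge (30 mm high dark steel block, 102 mm wide, 22 mm thick).
- gauge_column (a point): Top of the gauge's steel column (28 mm diameter, 205 mm high), at x = +78, y = +50 mm of the fixture. It carries a white scale plate (at x = +58 mm, up to z = 235 mm) and a grey arm over the lane: x = -16 to +96 mm, 40 mm wide, z = 139 to 165 mm.
- gauge (a joint): Downward travel (m) of the sprung gauge rod, 0 = up at rest, limit 0.073. The 32 mm foot hangs over x = 0, y = +50 mm of the fixture, its lower face 0.080 m minus this value above the table: it reads 0.060 on the thin bar, 0.035 on the thick one. The spring resists with 1 N at first, 4 N at the end, and lifts the foot when let go.
- gauge_cap (a point): Centre of the top face of the gauge rod's black round push cap (44 mm diameter, 12 mm thick), 245 mm above the table when up; it moves down with the rod.
- thin_bar: Plain aluminium bar, 150 mm long (its y axis), 50 mm wide (x), 20 mm thick, 0.3 to 0.55 kg; origin at the centre of its underside. It is either in the fixture's lane or lying on the table beyond the fixture.
- thick_bar: Plain aluminium bar, 150 mm long (its y axis), 50 mm wide (x), 45 mm thick, 0.65 to 0.98 kg; origin at the centre of its underside. It is in the other of the two places.
- control: Grey control box of the welder, fixed, 240 mm (x) by 190 mm (y), top panel 60 mm above the table; origin under its centre, x away from the robot and y to the left when not turned. It carries the knob, the two studs and the switch.
- knob (a joint): Angle (rad) of the black pointer knob, counter-clockwise from above, limits -1.4 and 1.4; at 0 it points along the box's -x (to the robot). Axis at x = -30 mm, y = 0 of the box. It stays where left (friction 0.12 N m). Hub 60 mm in diameter; the pointer handle, 16 mm wide, reaches 76 mm from the axis, 10 to 45 mm above the panel; push it sideways or pinch it.
- needle_tip (a point): Tip of the thin needle at the end of the knob's pointer, 93 mm from the knob's axis, 12 mm above the panel. It passes over the studs.
- knob_axis (a point): On the knob's axis at its top, 45 mm above the panel (105 mm above the table).
- small_stud: Small round steel stud (10 mm diameter, 3 mm high) on the panel, the mark for thin stock; origin at its centre on the panel, 93 mm from the knob's axis. The two studs lie 0.9 rad either side of the box's -x direction; which is on which side varies.
- large_stud: Large round steel stud (22 mm diameter, 3 mm high), the mark for thick stock, on the other side; origin at its centre on the panel, 93 mm from the knob's axis.
- switch (a joint): Angle (rad) of the toggle lever on the far part of the box: 0 = off, leaning 0.5 rad towards the knob; 1.0 = on, leaning 0.5 rad away from it (box +x). It stays where left; about 1 N moves it. Pivot at x = +80 mm, y = 0 of the box, 82 mm above the table; stem 10 mm thick, 70 mm long to the ball's centre.
- switch_tip (a point): Centre of the lever's black ball (26 mm diameter), about 143 mm above the table when off.
- grinder: Bystander: angle grinder with grey body, about 310 mm long, lying beyond the work; origin under its body.
- pipe_ring: Bystander: short steel pipe piece standing on end, 84 mm outside diameter, 55 mm high, between the robot and the fixture; origin at the centre of its underside.
- hammer: Bystander: hammer with wooden handle, 260 mm long, to the right of the work; origin under the middle of its length.
Things that resemble listed ones, but are neither listed nor needed, are in the scene too. There is more than one size of the thick_bar; the one meant has the size given above.

How it is judged:
By the outcome, as a careful person would: the job done as asked, in the order asked, and still so for the second after the job is handed in, with the robot touching nothing.
It also fails if it takes over 62 s, if anything falls off the work surface, if the arm or the gripper's body presses on something with over 40 N, if the wrist force passes 120 N, or if a joint passes its speed limit or range.

## Robot

A 6-joint arm with a two-finger parallel gripper is mounted at the origin on the work surface. World frame = base frame: x ahead of the robot, y to its left, z up, the work surface at z = 0. Lengths are in m, angles in rad, forces in N, time in s.
With the tool pointing down it reaches from about 0.275 to 0.75 m from the base axis. Payload 10.2 kg.
Tool frame: the origin (TCP) lies at the centre of the arm's flange, where the gripper is bolted on; the fingertips stand arm.nose_length ahead of it and the grasp point (between the pads) lies 147 mm ahead of it (arm.nose_length is the distance from the TCP to the fingertips, in m); z points along the fingers, y is the line along which they close (so a half turn about z gives the same grasp; the last joint's range is limited). The gripper opens to 88 mm and grips with 3 to 60 N. Pads are 18 mm wide; open, the fingers measure 123 mm over their backs; the gripper's body (75 mm by 187 mm) begins 45 mm behind the grasp point.
Start: joints at [0.947, 0.313, 1.498, -0, 1.331, -0.223], TCP at [0.205, 0.483, 0.405] pointing down, gripper open.
Joint ranges: [-2.94, 2.94], [-0.97, 2.17], [0.19, 2.56], [-1.23, 4.37], [0.02, 3.11], [-2.88, 2.88]. Speed limits (rad/s): [2.39, 2.39, 3.01, 3.14, 3.14, 3.14].

## Interface

Orientations are given as a unit quaternion [x, y, z, w].
In Python, from station import get_state, viewer, arm, models gives the robot as it stands.
- The arm moves only by the tool drive_tool, never from a script. Its argument "targets" is a list that holds one entry, the list of rows, each a list of 7 numbers: the shift along the tool's x, y, z in m, then the turn, a rotation vector about the tool's x, y, z in degrees, then the finger opening in m, from 0 to 0.0881. In form: [[[tx, ty, tz, wx, wy, wz, fingers], ...]]. A call has 1 to 5 rows; each row shifts and turns the commanded pose from where the row before left it, along the tool's axes as they then stand; what a row does not reach is not made up. A row lasts 1/12 s, in which the tool goes at most 41.7 mm and 7.16 degrees, less where a joint would pass 70% of its speed; a pose out of reach is approached as far as the arm can. A call is refused whole if a number of a shift passes 0.0417 or a number of a turn 7.16, either way. A call with a gripper value outside its range is refused whole. The fingers move at their own pace and stop on an object; "force" is the grip in N (left out, the last holds). Time passes only in rows, so rows that do not move let the fingers close. It gives the time, the measured TCP pose, the force, the opening and the grip force at its end, in the units of the state.
- get_state(): the state, without advancing time (a new reading comes with each control period).
- viewer.grab_frame(name): name is "scene" or "top"; returns (picture, depth): 480x640x3 uint8, red, green, blue; 480x640 float32, m along the optical axis (not along the pixel's ray), 0 where there is no reading.
- viewer.camera_model(name): a dict with "fx", "fy", "cx", "cy" (pixels), "rvec" (rotation vector, rad) and "tvec" (3), from world to camera coordinates, as OpenCV has them. Camera axes: x right, y down, z forward; pixel columns grow to the right and rows downward; lengths in m; the calibration is good to about 2 mm. A picture is of the moment at which its call begins. camera_model takes no time and is no camera call.
- arm.close_job(): hands the job in; it is judged then, once.
Trained networks look in the newest picture that a camera, given by its name, has taken for a name from the list of things; names that differ only in an ending like _2 or _b are one class to them, and where a whole thing is asked for, a point or a joint stands for the part that bears it (a point fixed in the world has none). Each returns a list of dicts, best first, with "score" (0 to 1); they miss things now and then, are a little off and sometimes report something else, mostly with a low value. They report only what shows in the picture. A call takes as long as a camera call. They do not tell look-alikes from the thing itself.
- models.silhouettes(camera, target): "mask" (480x640 bool, what is visible of it) and "centre" ([row, column] in pixels, amid what is visible of it).
The state is a dict: "time": time; "joint_positions": joint angles; "qvel": joint speeds; "joint_efforts": joint torques, N m; "eef_pos": TCP position; "ee_rot": TCP orientation; "wrist_force": force on the tool from outside, world axes, zero at the start; "torque": the same for the moment, N m; "gripper_width": finger opening in m; "gripper_force": force on a finger pad.
Only numpy, scipy, OpenCV 4.12 (cv2) and the standard library are available. Lean on these libraries where they do the work, as an engineer would, in place of code of your own. Each camera call takes 0.05 s, during which the arm holds its last target. There are 200 camera calls.

## Working session

There is one attempt and no reset: what is moved stays moved. The work goes in short steps, Python scripts to look and compute and a tool call to move; the robot and the scene stay as the last step left them, time stands still between calls to the robot, and variables do not carry over. Pictures are saved under pics/ and viewed, at most 10 in all, crops included, and the job is handed in when it is done.

Besides the shell and the picture viewer there is one more tool, called after "Call:" as name(argument=value, ...), one argument or row to a line, values as JSON. drive_tool: Moves the arm, as the interface text tells. Its arguments: {"type":"object","properties":{"targets":{"type":"array"},"force":{"type":"number"}},"required":["targets"]}

```bash
mkdir -p pics; cat > h.py <<'E'
import numpy as np, cv2
from station import get_state, viewer, arm, models
def cam(n):
    c=viewer.camera_model(n); R=cv2.Rodrigues(np.array(c["rvec"],float))[0]; return c,R,np.array(c["tvec"],float).ravel()
def cloud(n,d):
    c,R,t=cam(n); v,u=np.mgrid[:480,:640]
    P=np.stack([(u-c["cx"])/c["fx"]*d,(v-c["cy"])/c["fy"]*d,d],-1)
    return (P-t)@R   # world
def atz(n,u,v,z):
    c,R,t=cam(n); r=R.T@np.array([(u-c["cx"])/c["fx"],(v-c["cy"])/c["fy"],1]); o=-R.T@t
    return o+r*(z-o[2])/r[2]
def proj(n,p):
    c,R,t=cam(n); q=R@np.array(p)+t; return c["fx"]*q[0]/q[2]+c["cx"],c["fy"]*q[1]/q[2]+c["cy"]
E
python3 - <<'E'
from h import *
for n in("scene","top"):
    im,d=viewer.grab_frame(n); cv2.imwrite(f"pics/{n}0.png",im[:,:,::-1]); np.save(f"{n}0.npy",d)
    c,R,t=cam(n); print(n,-R.T@t,R[2],c["fx"])
    P=cloud(n,d)
    for k in["fixture","gauge_cap","thin_bar","thick_bar","control","knob","needle_tip","small_stud","large_stud","switch_tip","grinder","pipe_ring","hammer","stop_face"]:
        for r in models.silhouettes(n,k)[:3]:
            m=r["mask"]&(d>0); p=P[m]
            print(k,round(r["score"],2),np.round(r["centre"]),m.sum(),np.round(np.median(p,0),3) if len(p) else "",np.round(np.percentile(p[:,2],95),3) if len(p) else "")
s=get_state();print(s["eef_pos"],s["ee_rot"],arm.nose_length,s["time"])
E
```

```text
scene [0.91071526 0.48527645 1.19595921] [-0.28875306 -0.43884909 -0.85090137] 536.527129385251
fixture 0.92 [241. 295.] 3636 [ 0.598 -0.076  0.032] 0.243
gauge_cap 0.57 [211. 309.] 475 [ 0.569 -0.077  0.242] 0.247
gauge_cap 0.16 [242. 298.] 3784 [ 0.597 -0.076  0.031] 0.243
thin_bar 0.83 [223. 227.] 1039 [ 0.702 -0.276  0.019] 0.024
thick_bar 0.73 [170. 353.] 2034 [ 0.343 -0.228  0.063] 0.067
thick_bar 0.62 [204. 277.] 726 [ 0.557 -0.24   0.044] 0.048
control 0.8 [351. 407.] 9492 [0.52 0.26 0.06] 0.103
control 0.62 [385. 285.] 4701 [0.794 0.178 0.064] 0.07
knob 0.58 [332. 431.] 962 [0.478 0.26  0.102] 0.106
needle_tip 0.7 [333. 430.] 979 [0.478 0.259 0.102] 0.106
needle_tip 0.33 [206. 279.] 674 [ 0.558 -0.239  0.044] 0.049
small_stud 0.7 [242. 298.] 3558 [ 0.598 -0.076  0.031] 0.243
large_stud 0.66 [364. 462.] 70 [0.446 0.342 0.062] 0.066
switch_tip 0.77 [336. 396.] 146 [0.56  0.233 0.15 ] 0.156
switch_tip 0.35 [234. 379.] 840 [ 0.404 -0.012  0.034] 0.056
grinder 0.7 [387. 282.] 4634 [0.794 0.18  0.064] 0.071
pipe_ring 0.89 [239. 381.] 745 [ 0.404 -0.012  0.035] 0.056
hammer 0.64 [1
[... 940 characters left out ...]
 0.102] 0.106
large_stud 0.39 [285. 140.] 52 [0.441 0.344 0.062] 0.065
switch_tip 0.45 [231. 180.] 169 [0.551 0.232 0.147] 0.156
grinder 0.9 [149. 224.] 3576 [0.78 0.16 0.06] 0.069
pipe_ring 0.86 [302. 279.] 260 [0.399 0.004 0.053] 0.057
pipe_ring 0.31 [278. 174.] 874 [0.465 0.254 0.102] 0.106
pipe_ring 0.22 [228. 329.] 3194 [ 0.57  -0.09   0.014] 0.244
hammer 0.87 [287. 476.] 1427 [ 0.436 -0.457  0.022] 0.027
hammer 0.49 [187. 402.] 1232 [ 0.692 -0.281  0.019] 0.022
hammer 0.36 [216. 324.] 424 [ 0.56  -0.08   0.244] 0.247
stop_face 0.87 [231. 332.] 3114 [ 0.567 -0.093  0.014] 0.244
[0.20484346 0.48338935 0.40471626] [ 1.99061012e-01  9.79987099e-01 -1.28592130e-05 -4.27036333e-06] 0.166 1.5
```

View pics/scene0.png

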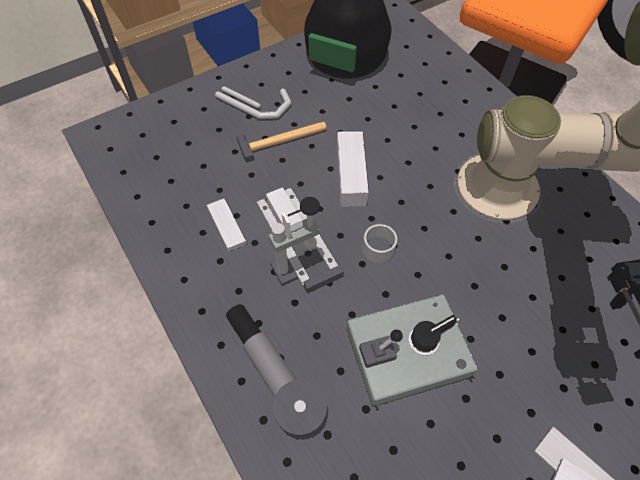

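View pics/top0.png

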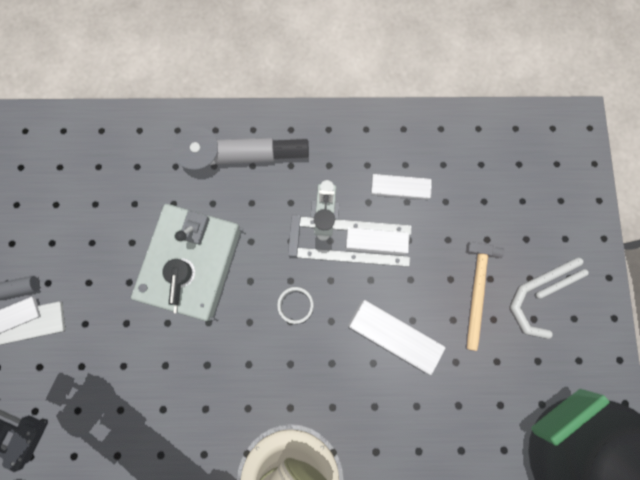

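Scene view: the gauge fixture is at about (295,241), with a bar at (277,204) in its lane. The control box is at (407,351) and the pipe at (381,239).
Candidates for the thick bar, in the top view: the lane bar at (379,239) has its top at z≈44 mm, which matches 45 mm. The loose bar at (394,338) has its top at z≈64 mm, so it is an oversized look-alike. The spare at (400,187) is 20 mm, the thin bar. So the lane bar is the thick one and the target is the large stud. I'll fit the geometry and confirm it in a crop.

```bash
cat > fit.py <<'E'
from h import *
def rect(p):
    (c,s,a)=cv2.minAreaRect((p[:,:2]*1000).astype(np.float32)); return np.round(c,1),np.round(s,1),round(a,2)
E
python3 - <<'E'
from fit import *
d=np.load("top0.npy");P=cloud("top",d);ds=np.load("scene0.npy");Ps=cloud("scene",ds)
def sel(P,x0,x1,y0,y1,z0,z1):
    return P[(P[...,0]>x0)&(P[...,0]<x1)&(P[...,1]>y0)&(P[...,1]<y1)&(P[...,2]>z0)&(P[...,2]<z1)]
for nm,Q in(("top",P),("scene",Ps)):
    print(nm)
    for k,b in dict(bar=(.48,.62,-.32,-.13,.038,.053),rails=(.46,.66,-.31,.03,.007,.018),stop=(.45,.66,-.05,.06,.024,.035),cap=(.5,.6,-.12,-.03,.236,.255),panel=(.35,.7,.1,.45,.055,.066),knob=(.38,.55,.2,.36,.098,.112),ball=(.5,.64,.17,.3,.125,.17),loose=(.2,.45,-.4,-.1,.055,.075)).items():
        p=sel(Q,*b)
        if len(p)>5: print(k,len(p),np.round(np.median(p,0),4),*rect(p),np.round(p[:,2].max(),4))
a=cv2.imread("pics/top0.png");s=cv2.imread("pics/scene0.png")
A=cv2.resize(a[190:290,280:430],(600,400),interpolation=2)[:, :400+0] if 0 else cv2.resize(a[200:280,285:425],(700,400),interpolation=2)
B=cv2.resize(a[200:325,125:250],(400,400)[:2],interpolation=2)
B=cv2.resize(B,(198,198)); C=cv2.resize(s[290:410,340:480],(350,300)); 
D=cv2.resize(a[200:325,125:250],(300,300)); 
out=np.zeros((600,700,3),np.uint8); out[:300]=cv2.resize(A,(700,300)); out[300:,:350]=C; out[300:,350:650]=D
cv2.imwrite("pics/crop1.png",out)
E
```

```text
top
bar 1251 [ 0.5513 -0.2126  0.044 ] [ 551.5 -213.3] [149.8  51. ] 84.19 0.0503
rails 1825 [ 0.5283 -0.1554  0.0115] [ 576.8 -151.8] [298.2 147.1] 84.45 0.0178
stop 359 [ 0.5664 -0.0095  0.0288] [567.3  -8.9] [ 22.  100.7] 84.8 0.0339
cap 389 [ 0.5621 -0.0799  0.2439] [566.2 -77.3] [52.7 42.7] 27.39 0.2493
panel 6167 [0.5003 0.2424 0.0591] [503.7 248.1] [189.7 239.1] 73.51 0.0659
knob 704 [0.4686 0.2571 0.1027] [454.4 264. ] [ 58.4 102.5] 68.84 0.1089
ball 118 [0.5473 0.2323 0.1512] [548.5 234.9] [24.3 24.7] 23.17 0.158
loose 2945 [ 0.3217 -0.248   0.0635] [ 322.  -248.1] [215.7  71.6] 59.11 0.0702
scene
bar 619 [ 0.5543 -0.2376  0.0444] [ 555.9 -229.7] [118.2  51.5] 83.99 0.0521
rails 1326 [ 0.5929 -0.0942  0.0122] [ 587.5 -146.7] [313.6 155.8] 84.75 0.0179
stop 354 [ 0.5741 -0.0093  0.0291] [573.7 -10.1] [ 24.8 101.6] 85.51 0.0349
cap 308 [ 0.5688 -0.0796  0.2441] [567.9 -82.3] [43.8 47.1] 45.99 0.2487
panel 6661 [0.514  0.2686 0.0592] [509.  247.5] [190.  239.1] 73.55 0.066
knob 708 [0.4745 0.2572 0.1028] [459.8 250.2] [101.7  59.1] 15.21 0.1092
ball 137 [0.5565 0.2351 0.1508] [553.7 234.7] [24.5 24.4] 35.9 0.1627
loose 1659 [ 0.3326 -0.2411  0.0634] [ 327.7 -249.3] [221.6  72.2] 59.1 0.0711
```

View pics/crop1.png

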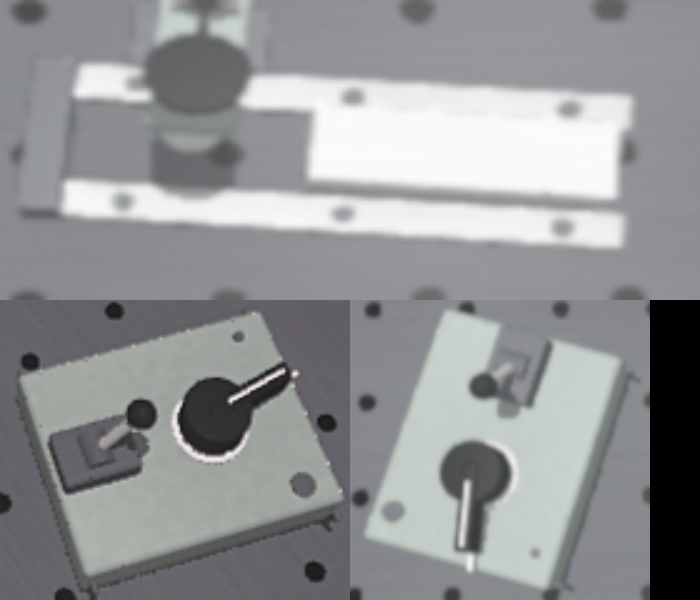

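The crop confirms it: the bar in the lane is 150x51 mm and 45 mm high (the loose look-alike is 216x72x64). In the lower-left crop the large stud is at about (303,484) and the small one at (238,336). Large stud measured at (0.441,0.344), predicted (0.443,0.343), so the target is knob = -0.9.

```bash
cat >> h.py <<'E'
from scipy.spatial.transform import Rotation as Ro
FY=np.deg2rad(84.4); FO=np.array([.5587,-.1299])
def fx(x,y): return FO+x*np.array([np.sin(FY),-np.cos(FY)])+y*np.array([np.cos(FY),np.sin(FY)])
BY=np.deg2rad(73.5); BO=np.array([.506,.248])
def bx(x,y): return BO+x*np.array([np.sin(BY),-np.cos(BY)])+y*np.array([np.cos(BY),np.sin(BY)])
def plan(xyz,yaw,n,nr=None):
    """rows from measured pose to xyz with tool-y at yaw(deg), turning in the first nr rows"""
    s=get_state(); nr=nr or n; R=Ro.from_quat(s["ee_rot"]); p=np.array(s["eef_pos"])
    ye=np.deg2rad(yaw); T=Ro.from_matrix(np.c_[[-np.sin(ye)*-1*-1,np.cos(ye),0],[np.cos(ye),np.sin(ye),0],[0,0,-1]])
    w=(R.inv()*T).as_rotvec(degrees=True); d=(np.array(xyz)-p)/n; print("turn",w.round(2),"shift",((np.array(xyz)-p)).round(4))
    for i in range(n):
        print(list(R.inv().apply(d).round(4)),list((w/nr).round(2)) if i<nr else 0)
        if i<nr: R=R*Ro.from_rotvec(w/nr,degrees=True)
def st():
    s=get_state(); print(round(s["time"],2),np.round(s["eef_pos"],4),np.round(s["ee_rot"],4),np.round(s["wrist_force"],1))
E
python3 - <<'E'
from h import *
p=fx(.002,-.190); print(p); plan([*p,.405],-5.6,25,15)
print(atz("top",177,310,.072),atz("scene",457,318,.072),bx(-.03,0))
E
```

```text
[ 0.5421497  -0.31918837]
turn [-0.    0.   72.64] shift [ 3.373e-01 -8.026e-01  3.000e-04]
[np.float64(-0.0249), np.float64(-0.0243), np.float64(-0.0)] [np.float64(-0.0), np.float64(0.0), np.float64(4.84)]
[np.float64(-0.0269), np.float64(-0.0221), np.float64(-0.0)] [np.float64(-0.0), np.float64(0.0), np.float64(4.84)]
[np.float64(-0.0287), np.float64(-0.0198), np.float64(-0.0)] [np.float64(-0.0), np.float64(0.0), np.float64(4.84)]
[np.float64(-0.0302), np.float64(-0.0173), np.float64(-0.0)] [np.float64(-0.0), np.float64(0.0), np.float64(4.84)]
[np.float64(-0.0316), np.float64(-0.0146), np.float64(-0.0)] [np.float64(-0.0), np.float64(0.0), np.float64(4.84)]
[np.float64(-0.0327), np.float64(-0.0119), np.float64(-0.0)] [np.float64(-0.0), np.float64(0.0), np.float64(4.84)]
[np.float64(-0.0336), np.float64(-0.0091), np.float64(-0.0)] [np.float64(-0.0), np.float64(0.0), np.float64(4.84)]
[np.float64(-0.0343), np.float64(-0.0063), np.float64(-0.0)] [np.float64(-0.0), np.float64(0.0), np.float64(4.84)]
[np.float64(-0.0347), np.float64(-0.0033), np.float64(-0.0)] [np.float64(-0.0), np.float
[... 724 characters left out ...]
0.0306), np.float64(0.0166), np.float64(-0.0)] 0
[np.float64(-0.0306), np.float64(0.0166), np.float64(-0.0)] 0
[np.float64(-0.0306), np.float64(0.0166), np.float64(-0.0)] 0
[np.float64(-0.0306), np.float64(0.0166), np.float64(-0.0)] 0
[np.float64(-0.0306), np.float64(0.0166), np.float64(-0.0)] 0
[np.float64(-0.0306), np.float64(0.0166), np.float64(-0.0)] 0
[np.float64(-0.0306), np.float64(0.0166), np.float64(-0.0)] 0
[np.float64(-0.0306), np.float64(0.0166), np.float64(-0.0)] 0
[np.float64(-0.0306), np.float64(0.0166), np.float64(-0.0)] 0
[np.float64(-0.0306), np.float64(0.0166), np.float64(-0.0)] 0
[0.38898568 0.25647362 0.072     ] [0.38833026 0.25672272 0.072     ] [0.47723541 0.25652046]
```

Call:
drive_tool(
  targets=[
    [[-0.025, -0.024, 0, 0, 0, 4.84, 0], [-0.027, -0.022, 0, 0, 0, 4.84, 0], [-0.0287, -0.0198, 0, 0, 0, 4.84, 0], [-0.03, -0.0173, 0, 0, 0, 4.84, 0], [-0.0316, -0.0146, 0, 0, 0, 4.84, 0]],
  ],
)

```text
time: 1.92
eef_pos: [0.2725, 0.3218, 0.4048]
ee_rot: [0.402, 0.916, 0.0, 0.0]
wrist_force: [1.2, 0.2, -0.2]
gripper_width: 0.057
gripper_force: 0.0
```

Call:
drive_tool(
  targets=[
    [[-0.0327, -0.012, 0, 0, 0, 4.84, 0], [-0.0336, -0.009, 0, 0, 0, 4.84, 0], [-0.0343, -0.0063, 0, 0, 0, 4.84, 0], [-0.0347, -0.0033, 0, 0, 0, 4.84, 0], [-0.0348, 0, 0, 0, 0, 4.84, 0]],
  ],
)

```text
time: 2.33
eef_pos: [0.3405, 0.1613, 0.405]
ee_rot: [0.585, 0.811, 0.0, 0.0]
wrist_force: [1.4, 1.8, 0.9]
gripper_width: 0.0236
gripper_force: 0.0
```

Call:
drive_tool(
  targets=[
    [[-0.0347, 0.0025, 0, 0, 0, 4.84, 0], [-0.0344, 0.0055, 0, 0, 0, 4.84, 0], [-0.0338, 0.0083, 0, 0, 0, 4.84, 0], [-0.033, 0.011, 0, 0, 0, 4.84, 0], [-0.032, 0.014, 0, 0, 0, 4.84, 0]],
  ],
)

```text
time: 2.75
eef_pos: [0.408, 0.0006, 0.4049]
ee_rot: [0.742, 0.67, 0.0, 0.0]
wrist_force: [0.5, 1.1, -0.6]
gripper_width: 0.0007
gripper_force: 0.0
```

Call:
drive_tool(
  targets=[
    [[-0.0306, 0.0166, 0, 0, 0, 0, 0], [-0.0306, 0.0166, 0, 0, 0, 0, 0], [-0.0306, 0.0166, 0, 0, 0, 0, 0], [-0.0306, 0.0166, 0, 0, 0, 0, 0], [-0.0306, 0.0166, 0, 0, 0, 0, 0]],
  ],
)

```text
time: 3.17
eef_pos: [0.4758, -0.1598, 0.4048]
ee_rot: [0.741, 0.672, 0.0, 0.0]
wrist_force: [1.1, 0.5, 0.1]
gripper_width: 0.0006
gripper_force: 0.0
```

Call:
drive_tool(
  targets=[
    [[-0.0306, 0.0166, 0, 0, 0, 0, 0], [-0.0306, 0.0166, 0, 0, 0, 0, 0], [-0.0306, 0.0166, 0, 0, 0, 0, 0], [-0.0306, 0.0166, 0, 0, 0, 0, 0], [-0.0306, 0.0166, 0, 0, 0, 0, 0]],
  ],
)

```text
time: 3.58
eef_pos: [0.5437, -0.3199, 0.4046]
ee_rot: [0.741, 0.672, 0.0, -0.0]
wrist_force: [-0.3, -0.0, -0.5]
gripper_width: 0.0005
gripper_force: 0.0
```

Call:
drive_tool(
  targets=[
    [[0, -0.001, 0.04, 0, 0, 0, 0], [0, 0, 0.04, 0, 0, 0, 0], [0, 0, 0.04, 0, 0, 0, 0], [0, 0, 0.04, 0, 0, 0, 0], [0, 0, 0.03, 0, 0, 0, 0]],
  ],
)

```text
time: 4.0
eef_pos: [0.5417, -0.3178, 0.2113]
ee_rot: [0.741, 0.672, -0.0, -0.002]
wrist_force: [-0.2, 0.0, -0.3]
gripper_width: 0.0005
gripper_force: 0.0
```

Call:
drive_tool(
  targets=[
    [[0, 0, 0.0266, 0, 0, 0, 0], [0.01, 0, 0, 0, 0, 0, 0], [0.01, 0, 0, 0, 0, 0, 0], [0.01, 0, 0, 0, 0, 0, 0], [0.01, 0, 0, 0, 0, 0, 0]],
  ],
)

```text
time: 4.42
eef_pos: [0.5467, -0.2776, 0.1903]
ee_rot: [0.74, 0.672, 0.0, 0.002]
wrist_force: [-0.3, -4.0, -1.0]
gripper_width: 0.0005
gripper_force: 1.8
```

Call:
drive_tool(
  targets=[
    [[0.01, 0, 0, 0, 0, 0, 0], [0.01, 0, 0, 0, 0, 0, 0], [0.01, 0, 0, 0, 0, 0, 0], [0.01, 0, 0, 0, 0, 0, 0], [0.01, 0, 0, 0, 0, 0, 0]],
  ],
)

```text
time: 4.83
eef_pos: [0.5515, -0.2281, 0.1903]
ee_rot: [0.74, 0.672, 0.0, 0.002]
wrist_force: [-2.4, -5.9, 3.0]
gripper_width: 0.0003
gripper_force: 3.2
```

Call:
drive_tool(
  targets=[
    [[0.01, 0, 0, 0, 0, 0, 0], [0.01, 0, 0, 0, 0, 0, 0], [0.01, 0, 0, 0, 0, 0, 0], [0.006, 0, 0, 0, 0, 0, 0], [0.004, 0, 0, 0, 0, 0, 0]],
  ],
)

```text
time: 5.25
eef_pos: [0.5553, -0.1881, 0.1903]
ee_rot: [0.74, 0.672, 0.0, 0.002]
wrist_force: [-2.3, -7.5, 3.7]
gripper_width: 0.0003
gripper_force: 3.8
```

Call:
drive_tool(
  targets=[
    [[0.003, 0, 0, 0, 0, 0, 0], [0.003, 0, 0, 0, 0, 0, 0], [0.001, 0, 0, 0, 0, 0, 0], [0.001, 0, 0, 0, 0, 0, 0], [0.001, 0, 0, 0, 0, 0, 0]],
  ],
)

```text
time: 5.67
eef_pos: [0.556, -0.1805, 0.1903]
ee_rot: [0.74, 0.672, -0.001, 0.003]
wrist_force: [-4.8, -17.0, 2.4]
gripper_width: 0.0007
gripper_force: 9.0
```

Call:
drive_tool(
  targets=[
    [[0.001, 0, 0, 0, 0, 0, 0], [0.001, 0, 0, 0, 0, 0, 0], [0, 0, 0, 0, 0, 0, 0]],
  ],
)

```text
time: 5.92
eef_pos: [0.556, -0.18, 0.1904]
ee_rot: [0.74, 0.672, -0.002, 0.004]
wrist_force: [-7.3, -23.0, 0.8]
gripper_width: 0.0005
gripper_force: 11.8
```

```bash
python3 - <<'E'
from fit import *
st()
im,d=viewer.grab_frame("top");cv2.imwrite("pics/top1.png",im[:,:,::-1]);P=cloud("top",d)
im2,d2=viewer.grab_frame("scene");Q=cloud("scene",d2)
cv2.imwrite("pics/c2.png",np.hstack([cv2.resize(im[190:290,270:420,::-1],(400,300),interpolation=2),cv2.resize(im2[170:300,220:370,::-1],(400,300))]))
for X in(P,Q):
    q=(X[...,:2]-FO); F=np.stack([q@[np.sin(FY),-np.cos(FY)],q@[np.cos(FY),np.sin(FY)]],-1)
    m=(abs(F[...,0])<.03)&(X[...,2]>.038)&(X[...,2]<.05)&(F[...,1]>-.06)&(F[...,1]<.15)
    s=(abs(F[...,0])<.045)&(X[...,2]>.025)&(X[...,2]<.033)&(F[...,1]>.09)&(F[...,1]<.15)
    for k in(m,s): print(k.sum(),np.percentile(F[k],[1,50,99],axis=0).round(4).tolist() if k.sum() else "")
E
```

```text
5.92 [ 0.556  -0.18    0.1904] [ 0.7403  0.6723 -0.0016  0.0039] [ -7.3 -23.    0.8]
384 [[-0.023, 0.0478], [-0.0044, 0.0868], [0.0259, 0.1099]]
307 [[-0.0444, 0.1087], [-0.0014, 0.1214], [0.0443, 0.1321]]
553 [[-0.017, -0.0434], [0.0098, 0.0714], [0.0296, 0.1095]]
304 [[-0.044, 0.1058], [0.0022, 0.1204], [0.0437, 0.1324]]
```

View pics/c2.png

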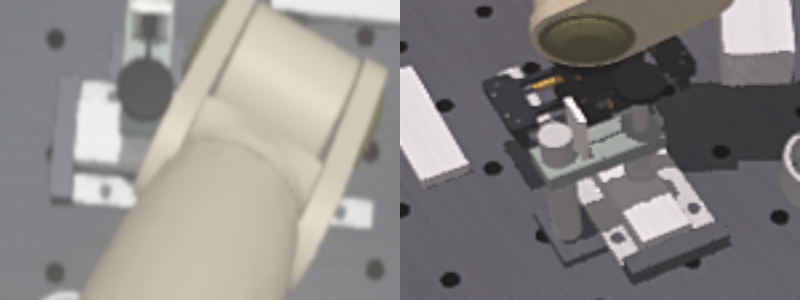

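The bar's far end is at fixture y≈+110 mm, against the stop, and it stalled at 23 N. In the crop it sits flush with the stop block at about (665,215). Next I back off and go over the cap.

Call:
drive_tool(
  targets=[
    [[-0.022, 0, 0, 0, 0, 0, 0], [0, 0, -0.035, 0, 0, 0, 0], [0, 0, -0.041, 0, 0, 0, 0], [0, 0, -0.041, 0, 0, 0, 0], [0, 0, -0.041, 0, 0, 0, 0]],
  ],
)

```text
time: 6.43
eef_pos: [0.5535, -0.1984, 0.3493]
ee_rot: [0.74, 0.672, 0.001, 0.0]
wrist_force: [0.9, -0.5, 0.0]
gripper_width: 0.0002
gripper_force: 0.0
```

Call:
drive_tool(
  targets=[
    [[0, 0, -0.041, 0, 0, 0, 0], [0, 0, -0.041, 0, 0, 0, 0], [0.04, 0, 0, 0, 0, 0, 0], [0.04, 0, 0, 0, 0, 0, 0], [0.04, 0, 0, 0, 0, 0, 0]],
  ],
)

```text
time: 6.85
eef_pos: [0.5647, -0.0779, 0.4299]
ee_rot: [0.741, 0.672, 0.001, 0.001]
wrist_force: [-0.1, 0.0, -0.8]
gripper_width: 0.0003
gripper_force: 0.0
```

Call:
drive_tool(
  targets=[
    [[0, 0, 0, 0, 0, 0, 0], [0, 0, 0, 0, 0, 0, 0]],
  ],
)

```text
time: 7.02
eef_pos: [0.5651, -0.0776, 0.4294]
ee_rot: [0.739, 0.673, 0.001, 0.001]
wrist_force: [-1.3, -0.5, -0.4]
gripper_width: 0.0003
gripper_force: 0.0
```

Call:
drive_tool(
  targets=[
    [[-0.002, 0, 0.012, 0, 0, 0, 0], [0, 0, 0.008, 0, 0, 0, 0], [0, 0, 0.008, 0, 0, 0, 0], [0, 0, 0.008, 0, 0, 0, 0], [0, 0, 0.008, 0, 0, 0, 0]],
  ],
)

```text
time: 7.43
eef_pos: [0.5652, -0.0827, 0.3837]
ee_rot: [0.741, 0.672, 0.0, 0.0]
wrist_force: [-1.4, -0.3, 2.0]
gripper_width: 0.0005
gripper_force: 1.3
```

Call:
drive_tool(
  targets=[
    [[0, 0, 0.004, 0, 0, 0, 0], [0, 0, 0.002, 0, 0, 0, 0], [0, 0, 0.002, 0, 0, 0, 0], [0, 0, 0.001, 0, 0, 0, 0], [0, 0, 0.001, 0, 0, 0, 0]],
  ],
)

```text
time: 7.85
eef_pos: [0.5651, -0.0825, 0.3764]
ee_rot: [0.741, 0.672, 0.0, 0.001]
wrist_force: [-9.8, 1.3, 22.0]
gripper_width: 0.0007
gripper_force: 11.1
```

Call:
drive_tool(
  targets=[
    [[0, 0, 0, 0, 0, 0, 0], [0, 0, 0, 0, 0, 0, 0], [0, 0, 0, 0, 0, 0, 0], [0, 0, 0, 0, 0, 0, 0], [0, 0, 0, 0, 0, 0, 0]],
  ],
)

```text
time: 8.27
eef_pos: [0.565, -0.0824, 0.3764]
ee_rot: [0.741, 0.672, 0.0, 0.001]
wrist_force: [-7.0, 0.3, 15.3]
gripper_width: 0.0003
gripper_force: 7.7
```

Call:
drive_tool(
  targets=[
    [[0, 0, 0, 0, 0, 0, 0], [0, 0, 0, 0, 0, 0, 0], [0, 0, 0, 0, 0, 0, 0], [0, 0, 0, 0, 0, 0, 0], [0, 0, 0, 0, 0, 0, 0]],
  ],
)

```text
time: 8.68
eef_pos: [0.565, -0.0824, 0.3764]
ee_rot: [0.741, 0.672, 0.0, 0.001]
wrist_force: [-7.5, 0.4, 15.3]
gripper_width: 0.0002
gripper_force: 7.7
```

Call:
drive_tool(
  targets=[
    [[0, 0, 0, 0, 0, 0, 0], [0, 0, 0, 0, 0, 0, 0], [0, 0, 0, 0, 0, 0, 0], [0, 0, 0, 0, 0, 0, 0], [0, 0, 0, 0, 0, 0, 0]],
  ],
)

```text
time: 9.1
eef_pos: [0.565, -0.0824, 0.3764]
ee_rot: [0.741, 0.672, 0.0, 0.001]
wrist_force: [-6.4, -0.7, 15.7]
gripper_width: 0.0007
gripper_force: 7.7
```

Call:
drive_tool(
  targets=[
    [[0, 0, -0.01, 0, 0, 0, 0], [0, 0, -0.015, 0, 0, 0, 0], [0, 0, -0.02, 0, 0, 0, 0], [0, 0, -0.03, 0, 0, 0, 0], [0, 0, 0, 0, 0, 0, 0]],
  ],
)

```text
time: 9.52
eef_pos: [0.5652, -0.0822, 0.4547]
ee_rot: [0.741, 0.672, 0.002, 0.004]
wrist_force: [-1.2, 0.2, 0.6]
gripper_width: 0.0003
gripper_force: 0.0
```

Gauge reading: tip at z=0.2104, so 0.0346 travel ≈ 0.035, which is the thick bar. Target is the large stud, knob -0.9.

```bash
python3 - <<'E'
from h import *
plan([.419,.2565,.330],90,14)
E
```

```text
turn [  0.27   0.48 -95.56] shift [-0.1462  0.3387 -0.1247]
[np.float64(0.0231), np.float64(-0.0128), np.float64(0.0088)] [np.float64(0.02), np.float64(0.03), np.float64(-6.83)]
[np.float64(0.0244), np.float64(-0.01), np.float64(0.0088)] [np.float64(0.02), np.float64(0.03), np.float64(-6.83)]
[np.float64(0.0254), np.float64(-0.007), np.float64(0.0088)] [np.float64(0.02), np.float64(0.03), np.float64(-6.83)]
[np.float64(0.0261), np.float64(-0.0039), np.float64(0.0088)] [np.float64(0.02), np.float64(0.03), np.float64(-6.83)]
[np.float64(0.0264), np.float64(-0.0008), np.float64(0.0088)] [np.float64(0.02), np.float64(0.03), np.float64(-6.83)]
[np.float64(0.0263), np.float64(0.0024), np.float64(0.0088)] [np.float64(0.02), np.float64(0.03), np.float64(-6.83)]
[np.float64(0.0258), np.float64(0.0055), np.float64(0.0089)] [np.float64(0.02), np.float64(0.03), np.float64(-6.83)]
[np.float64(0.025), np.float64(0.0085), np.float64(0.0089)] [np.float64(0.02), np.float64(0.03), np.float64(-6.83)]
[np.float64(0.0238), np.float64(0.0114), np.float64(0.0089)] [np.float64(0.02), np.float64(0.03), np.float64(-6.83)]
[np.float64(0.0222), np.float64(0.0141), np.float64(0.0089)] [np.float64(0.02), np.float64(0.03), np.float64(-6.83)]
[np.float64(0.0204), np.float64(0.0167), np.float64(0.0089)] [np.float64(0.02), np.float64(0.03), np.float64(-6.83)]
[np.float64(0.0183), np.float64(0.019), np.float64(0.0089)] [np.float64(0.02), np.float64(0.03), np.float64(-6.83)]
[np.float64(0.0159), np.float64(0.021), np.float64(0.0089)] [np.float64(0.02), np.float64(0.03), np.float64(-6.83)]
[np.float64(0.0133), np.float64(0.0228), np.float64(0.0089)] [np.float64(0.02), np.float64(0.03), np.float64(-6.83)]
```

Call:
drive_tool(
  targets=[
    [[0.023, -0.013, 0.009, 0, 0, -6.83, 0.05], [0.0244, -0.01, 0.009, 0, 0, -6.83, 0.05], [0.0254, -0.007, 0.009, 0, 0, -6.83, 0.05], [0.026, -0.004, 0.009, 0, 0, -6.83, 0.05], [0.0264, -0.001, 0.009, 0, 0, -6.83, 0.05]],
  ],
)

```text
time: 9.93
eef_pos: [0.5116, 0.0395, 0.4037]
ee_rot: [0.508, 0.861, 0.0, 0.0]
wrist_force: [0.8, 0.2, -0.7]
gripper_width: 0.032
gripper_force: 0.0
```

Call:
drive_tool(
  targets=[
    [[0.0263, 0.0024, 0.009, 0, 0, -6.83, 0.05], [0.0258, 0.0055, 0.009, 0, 0, -6.83, 0.05], [0.025, 0.0085, 0.009, 0, 0, -6.83, 0.05], [0.0238, 0.0114, 0.009, 0, 0, -6.83, 0.05], [0.0222, 0.014, 0.009, 0, 0, -6.83, 0.05]],
  ],
)

```text
time: 10.35
eef_pos: [0.459, 0.1605, 0.3588]
ee_rot: [0.233, 0.973, 0.0, 0.0]
wrist_force: [0.4, 0.2, -0.0]
gripper_width: 0.0497
gripper_force: 0.0
```

Call:
drive_tool(
  targets=[
    [[0.0204, 0.0167, 0.009, 0, 0, -6.83, 0.05], [0.0183, 0.019, 0.009, 0, 0, -6.83, 0.05], [0.016, 0.021, 0.009, 0, 0, -6.83, 0.05], [0.0133, 0.0228, 0.009, 0, 0, -6.83, 0.05], [0, 0, 0, 0, 0, 0, 0.05]],
  ],
)

```text
time: 10.77
eef_pos: [0.4157, 0.2588, 0.3216]
ee_rot: [-0.005, 1.0, 0.0, -0.001]
wrist_force: [0.1, 0.1, -0.4]
gripper_width: 0.0502
gripper_force: 0.0
```

```bash
python3 - <<'E'
from h import *
st(); plan([.419,.2565,.239],90,1)
im,d=viewer.grab_frame("scene"); cv2.imwrite("pics/s3.png",cv2.resize(im[230:430,300:500,::-1],(600,600),interpolation=2))
E
```

```text
10.77 [0.4157 0.2588 0.3216] [-0.005   1.      0.     -0.0015] [ 0.1  0.1 -0.4]
turn [ 0.   -0.17  0.57] shift [ 0.0033 -0.0023 -0.0826]
[np.float64(-0.0035), np.float64(-0.0023), np.float64(0.0826)] [np.float64(0.0), np.float64(-0.17), np.float64(0.57)]
```

View pics/s3.png

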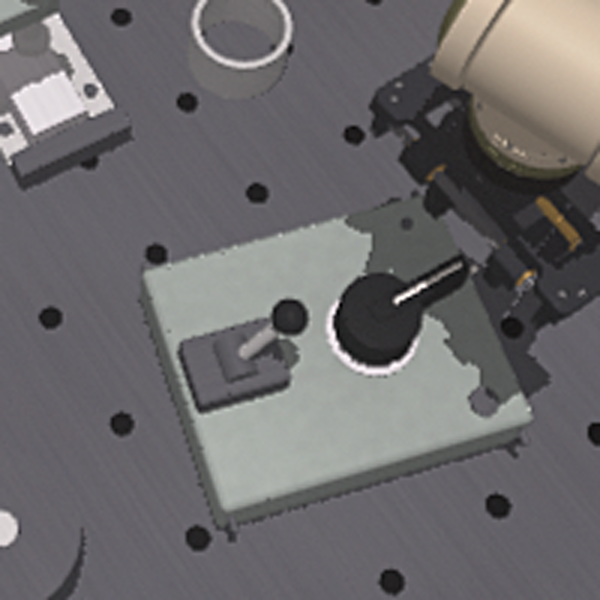

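The crop shows the handle at (430,285), with the open fingers straddling its line above it. The ball is at (290,315) and the bar is still home at (50,100). I go down and pinch.

Call:
drive_tool(
  targets=[
    [[-0.003, -0.002, 0.02, 0, 0, 0.5, 0.05], [0, 0, 0.022, 0, 0, 0, 0.05], [0, 0, 0.022, 0, 0, 0, 0.05], [0, 0, 0.018, 0, 0, 0, 0.05], [0, 0, 0, 0, 0, 0, 0.01]],
  ],
  force=10,
)

```text
time: 11.23
eef_pos: [0.4205, 0.2531, 0.2387]
ee_rot: [0.005, 1.0, -0.001, -0.002]
wrist_force: [-0.1, 0.1, -1.2]
gripper_width: 0.0452
gripper_force: 0.0
```

Call:
drive_tool(
  targets=[
    [[0, 0, 0, 0, 0, 0, 0.01], [0, 0, 0, 0, 0, 0, 0.01], [0, 0, 0, 0, 0, 0, 0.01], [0, 0, 0, 0, 0, 0, 0.01]],
  ],
)

```text
time: 11.57
eef_pos: [0.4209, 0.2542, 0.2423]
ee_rot: [0.004, 1.0, 0.001, 0.001]
wrist_force: [-1.4, 3.0, 1.4]
gripper_width: 0.0187
gripper_force: 1.6
```

```bash
python3 - <<'E'
from h import *
st(); s=get_state(); p=np.array(s["eef_pos"][:2]); c=bx(-.03,0); v=p-c; print(np.hypot(*v),np.degrees(np.arctan2(v[1],v[0])), s["torque"])
E
```

```text
11.57 [0.4209 0.2542 0.2423] [4.2e-03 1.0e+00 6.0e-04 1.0e-03] [-1.4  3.   1.4]
0.056410656066648586 -177.64957746789057 [0.59085697 0.27040774 0.02511301]
```

Call:
drive_tool(
  targets=[
    [[0, 0, 0, 0, 0, 0, 0.005], [0, 0, 0, 0, 0, 0, 0.005], [-0.0003, 0.0055, 0, 0, 0, 5.6, 0.005], [-0.0003, 0.0055, 0, 0, 0, 5.6, 0.005], [-0.0003, 0.0055, 0, 0, 0, 5.6, 0.005]],
  ],
  force=15,
)

```text
time: 11.98
eef_pos: [0.4231, 0.2709, 0.2421]
ee_rot: [0.152, 0.988, 0.0, 0.0]
wrist_force: [-5.0, 2.4, 7.0]
gripper_width: 0.016
gripper_force: 15.0
```

Call:
drive_tool(
  targets=[
    [[-0.0003, 0.0055, 0, 0, 0, 5.6, 0.005], [-0.0003, 0.0055, 0, 0, 0, 5.6, 0.005], [-0.0003, 0.0055, 0, 0, 0, 5.6, 0.005], [-0.0003, 0.0055, 0, 0, 0, 5.6, 0.005]],
  ],
)

```text
time: 12.32
eef_pos: [0.4334, 0.2905, 0.2421]
ee_rot: [0.341, 0.94, 0.001, -0.0]
wrist_force: [-5.8, 4.7, 8.6]
gripper_width: 0.0157
gripper_force: 15.0
```

```bash
cat >> h.py <<'E'
def kn():
    st(); s=get_state(); p=np.array(s["eef_pos"][:2]); c=bx(-.03,0); v=p-c; M=Ro.from_quat(s["ee_rot"]).as_matrix()
    print("r",np.hypot(*v),"ang",np.degrees(np.arctan2(v[1],v[0])),"tool x yaw",np.degrees(np.arctan2(M[1,0],M[0,0])),"z",M[:,2].round(3),s["gripper_width"],s["gripper_force"])
E
python3 -c "from h import *;kn()"
```

```text
12.32 [0.4334 0.2905 0.2421] [ 3.411e-01  9.400e-01  6.000e-04 -4.000e-04] [-5.8  4.7  8.6]
r 0.055468146632195146 ang 142.28682638343574 tool x yaw 140.11492234647525 z [-0.     0.001 -1.   ] 0.015674488072365177 14.95384270325303
```

Call:
drive_tool(
  targets=[
    [[-0.0003, 0.0055, 0, 0, 0, 5.6, 0.005], [-0.0003, 0.0055, 0, 0, 0, 5.6, 0.005], [-0.0003, 0.0055, 0, 0, 0, 5.6, 0.005], [-0.0003, 0.0055, 0, 0, 0, 5.6, 0.005], [-0.0003, 0.0055, 0, 0, 0, 5.6, 0.005]],
  ],
)

```text
time: 12.73
eef_pos: [0.4554, 0.3069, 0.2422]
ee_rot: [0.558, 0.83, 0.001, -0.001]
wrist_force: [-5.8, 9.1, 7.8]
gripper_width: 0.016
gripper_force: 14.9
```

Call:
drive_tool(
  targets=[
    [[0, 0, 0, 0, 0, 0, 0.005], [0, 0, 0, 0, 0, 0, 0.005]],
  ],
)

```text
time: 12.9
eef_pos: [0.4557, 0.3068, 0.2422]
ee_rot: [0.557, 0.831, 0.002, -0.0]
wrist_force: [-2.9, 10.5, 5.4]
gripper_width: 0.0156
gripper_force: 15.0
```

```bash
python3 - <<'E'
from h import *
kn()
im,d=viewer.grab_frame("scene"); cv2.imwrite("pics/s4.png",cv2.resize(im[270:420,340:490,::-1],(600,600),interpolation=2))
E
```

```text
12.9 [0.4557 0.3068 0.2422] [ 5.569e-01  8.306e-01  1.900e-03 -3.000e-04] [-2.9 10.5  5.4]
r 0.054716989707275024 ang 113.13981752612248 tool x yaw 112.3195242212361 z [ 0.002  0.003 -1.   ] 0.015613310482301506 14.994585010281298
```

View pics/s4.png

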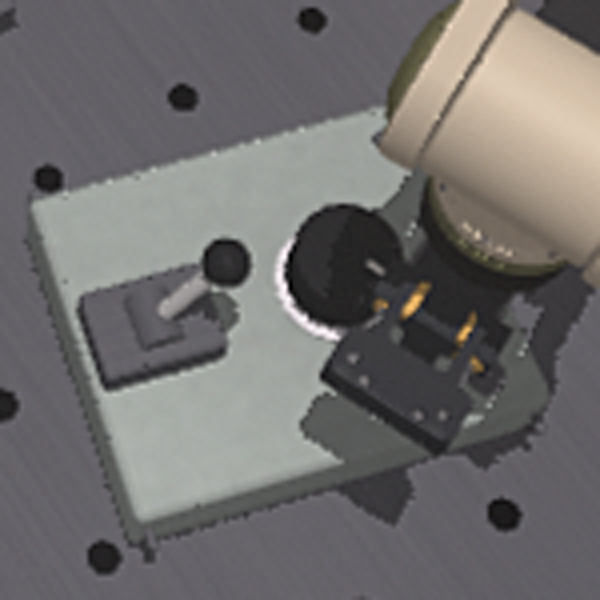

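Fingers hide the needle, so I release, rise, and move to the switch side before checking.

Call:
drive_tool(
  targets=[
    [[0, 0, 0, 0, 0, 0, 0.05], [0, 0, 0, 0, 0, 0, 0.05], [0, 0, 0, 0, 0, 0, 0.05], [0, 0, -0.03, 0, 0, 0, 0.05], [0, 0, -0.04, 0, 0, 0, 0.05]],
  ],
)

```text
time: 13.37
eef_pos: [0.4554, 0.3051, 0.3093]
ee_rot: [0.557, 0.831, -0.003, -0.002]
wrist_force: [0.3, 0.7, 0.5]
gripper_width: 0.0474
gripper_force: 0.0
```

Call:
drive_tool(
  targets=[
    [[0, 0, -0.035, 0, 0, 0, 0], [0, 0, 0, 0, 0, 0, 0]],
  ],
)

```text
time: 13.53
eef_pos: [0.4565, 0.3057, 0.3528]
ee_rot: [0.557, 0.831, 0.004, 0.003]
wrist_force: [1.1, 0.3, -0.1]
gripper_width: 0.0378
gripper_force: 0.0
```

```bash
python3 - <<'E'
from h import *
p=bx(.008,-.0); print(p); plan([*p,.340],73.5,8)
E
```

```text
[0.51367056 0.24572788]
turn [  0.58   0.31 -51.15] shift [ 0.0572 -0.06   -0.0128]
[np.float64(-0.0097), np.float64(0.0037), np.float64(0.0016)] [np.float64(0.07), np.float64(0.04), np.float64(-6.39)]
[np.float64(-0.01), np.float64(0.0026), np.float64(0.0016)] [np.float64(0.07), np.float64(0.04), np.float64(-6.39)]
[np.float64(-0.0102), np.float64(0.0015), np.float64(0.0016)] [np.float64(0.07), np.float64(0.04), np.float64(-6.39)]
[np.float64(-0.0103), np.float64(0.0004), np.float64(0.0016)] [np.float64(0.07), np.float64(0.04), np.float64(-6.39)]
[np.float64(-0.0103), np.float64(-0.0008), np.float64(0.0016)] [np.float64(0.07), np.float64(0.04), np.float64(-6.39)]
[np.float64(-0.0102), np.float64(-0.0019), np.float64(0.0016)] [np.float64(0.07), np.float64(0.04), np.float64(-6.39)]
[np.float64(-0.0099), np.float64(-0.003), np.float64(0.0016)] [np.float64(0.07), np.float64(0.04), np.float64(-6.39)]
[np.float64(-0.0095), np.float64(-0.0041), np.float64(0.0016)] [np.float64(0.07), np.float64(0.04), np.float64(-6.39)]
```

Call:
drive_tool(
  targets=[
    [[-0.0097, 0.0037, 0.0016, 0, 0, -6.4, 0], [-0.01, 0.0026, 0.0016, 0, 0, -6.4, 0], [-0.0102, 0.0015, 0.0016, 0, 0, -6.4, 0], [-0.0103, 0.0004, 0.0016, 0, 0, -6.4, 0], [-0.0103, -0.0008, 0.0016, 0, 0, -6.4, 0]],
  ],
)

```text
time: 13.95
eef_pos: [0.4917, 0.2675, 0.3375]
ee_rot: [0.304, 0.953, -0.0, -0.0]
wrist_force: [0.3, 0.2, 0.1]
gripper_width: 0.0044
gripper_force: 0.0
```

Call:
drive_tool(
  targets=[
    [[-0.0102, -0.002, 0.0016, 0, 0, -6.4, 0], [-0.01, -0.003, 0.0016, 0, 0, -6.4, 0], [-0.0095, -0.004, 0.0016, 0, 0, -6.4, 0], [0, 0, 0, 0, 0, 0, 0]],
  ],
)

```text
time: 14.28
eef_pos: [0.5138, 0.2444, 0.3324]
ee_rot: [0.142, 0.99, -0.0, -0.0]
wrist_force: [0.8, 0.6, -0.3]
gripper_width: 0.0005
gripper_force: 0.0
```

```bash
python3 - <<'E'
from h import *
st(); p=bx(.008,0); plan([*p,.301],73.5,1)
im,d=viewer.grab_frame("scene"); im2,_=viewer.grab_frame("top")
cv2.imwrite("pics/c5.png",np.hstack([cv2.resize(im[290:390,390:490,::-1],(400,400),interpolation=2),cv2.resize(im2[230:330,120:220,::-1],(400,400),interpolation=2)]))
E
```

```text
14.28 [0.5138 0.2444 0.3324] [ 1.419e-01  9.899e-01 -5.000e-04 -4.000e-04] [ 0.8  0.6 -0.3]
turn [-0.06 -0.03  0.18] shift [-0.0002  0.0014 -0.0314]
[np.float64(0.0005), np.float64(0.0013), np.float64(0.0314)] [np.float64(-0.06), np.float64(-0.03), np.float64(0.18)]
```

View pics/c5.png

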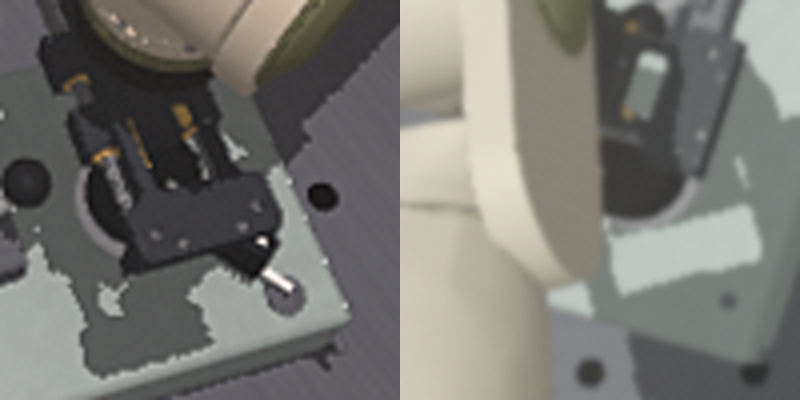

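Left crop: the needle tip is at about (292,289) over the large stud, a grey disc centred near (286,293). I'll put numbers on that.

```bash
python3 - <<'E'
from h import *
c=bx(-.03,0)
def ang(p): v=p[:2]-c; return np.hypot(*v).round(4),np.degrees(np.arctan2(v[1],v[0])).round(2)
f=lambda u,v:(390+u/4,290+v/4)
for n,(u,v),z in(("tip",(292,289),.072),("needle mid",(278,279),.072),("needle in",(265,270),.072),("stud",(286,293),.063)):
    p=atz("scene",*f(u,v),z); print(n,p.round(4),ang(p))
im,d=viewer.grab_frame("scene")
g=im.min(2)[350:370,450:470]; print(g)
for r in models.silhouettes("scene","large_stud")[:2]: print(r["score"],r["centre"],r["mask"].sum(),ang(atz("scene",r["centre"][1],r["centre"][0],.063)))
E
```

```text
tip [0.4439 0.3423 0.072 ] (np.float64(0.092), np.float64(111.25))
needle mid [0.4467 0.334  0.072 ] (np.float64(0.0833), np.float64(111.54))
needle in [0.4493 0.3264 0.072 ] (np.float64(0.0752), np.float64(111.78))
stud [0.4444 0.3411 0.063 ] (np.float64(0.0907), np.float64(111.24))
[[ 35  35  38  31  78 169 190  28  28  68 140 162 158 157 158 158 158 159
  145 114]
 [ 34  39  42  41  44  82 119  32  28  75 146 162 159 157 157 157 159 161
  156 132]
 [ 33  33  38  40  41  40  40  32  53 122 168 161 158 158 159 158 157 158
  161 142]
 [ 31  31  33  35  39  43  39  33  98 170 161 157 156 158 157 155 157 156
  158 156]
 [ 34  31  31  29  31  34  32  66 130 163 157 156 155 155 154 155 156 155
  159 156]
 [ 31  30  34  30  29  21  41 110 167 158 156 156 154 154 154 156 155 156
  157 157]
 [ 28  30  32  30  27  22  82 159 156 154 154 155 157 156 155 155 156 157
  157 158]
 [ 32  26  28  31  23  73 172 223 170 155 154 156 159 158 157 156 156 159
  158 158]
 [ 59  43  26  23  25 124 232 246 232 191 154 140 147 156 158 157 158 156
  156 158]
 [ 80  80  46  52  86  79 124 193 243 240 190 119 
[... 249 characters left out ...]
7 149 190  73  82  93 137 164
  162 162]
 [161 159 159 159 161 151 103  93  96  96  77  51  91  86  87  98 138 167
  163 163]
 [159 159 158 157 159 157 131  83  95  97  88  68  94  89  89  86 122 167
  163 162]
 [163 159 156 157 158 164 149  62  90  97  96  95  94  89  87  88 121 166
  162 161]
 [159 159 157 158 160 162 151  90  78  93  94  93  95  89  83 105 157 164
  161 159]
 [159 159 159 159 158 161 165 154  97  98  82  89  85  90  98 123 165 161
  159 159]
 [159 159 159 159 158 160 160 166 165 133  98 102  95 106 146 164 160 159
  158 160]
 [159 159 159 159 159 159 158 161 163 168 162 142 140 145 162 159 158 159
  159 159]]
0.39 [365.0, 462.1] 66 (np.float64(0.0937), np.float64(109.61))
```

The needle and stud angles agree within 1° (111.3° and 111.2°, nominal 111.9°). Next, the switch.

Call:
drive_tool(
  targets=[
    [[0.0005, 0.0013, 0.0155, 0, 0, 0, 0], [0, 0, 0.0155, 0, 0, 0, 0], [-0.01, 0, 0, 0, 0, 0, 0], [-0.01, 0, 0, 0, 0, 0, 0], [-0.01, 0, 0, 0, 0, 0, 0]],
  ],
)

```text
time: 14.9
eef_pos: [0.5426, 0.2386, 0.3035]
ee_rot: [0.143, 0.99, 0.0, 0.0]
wrist_force: [-1.8, -0.2, 1.8]
gripper_width: 0.0006
gripper_force: 1.1
```

Call:
drive_tool(
  targets=[
    [[-0.01, 0, 0, 0, 0, 0, 0], [-0.01, 0, 0, 0, 0, 0, 0], [-0.01, 0, 0, 0, 0, 0, 0], [-0.01, 0, 0, 0, 0, 0, 0], [-0.006, 0, 0, 0, 0, 0, 0]],
  ],
)

```text
time: 15.32
eef_pos: [0.5871, 0.225, 0.3033]
ee_rot: [0.144, 0.99, 0.0, 0.001]
wrist_force: [-0.5, 1.0, -0.6]
gripper_width: 0.0004
gripper_force: 0.6
```

Call:
drive_tool(
  targets=[
    [[-0.003, 0, 0, 0, 0, 0, 0], [-0.002, 0, 0, 0, 0, 0, 0], [-0.002, 0, 0, 0, 0, 0, 0], [0, 0, 0, 0, 0, 0, 0]],
  ],
)

```text
time: 15.65
eef_pos: [0.5926, 0.2235, 0.3025]
ee_rot: [0.143, 0.99, -0.0, 0.0]
wrist_force: [0.0, -0.6, 0.4]
gripper_width: 0.0003
gripper_force: 0.0
```

Call:
drive_tool(
  targets=[
    [[-0.002, 0, 0, 0, 0, 0, 0], [-0.002, 0, 0, 0, 0, 0, 0], [0, 0, 0, 0, 0, 0, 0]],
  ],
)

```text
time: 15.9
eef_pos: [0.5956, 0.2229, 0.3023]
ee_rot: [0.143, 0.99, -0.0, -0.002]
wrist_force: [-9.4, 2.0, 2.7]
gripper_width: 0.0001
gripper_force: 4.6
```

Call:
drive_tool(
  targets=[
    [[-0.002, 0, 0, 0, 0, 0, 0], [-0.002, 0, 0, 0, 0, 0, 0], [0, 0, 0, 0, 0, 0, 0]],
  ],
)

```text
time: 16.15
eef_pos: [0.5976, 0.2227, 0.3022]
ee_rot: [0.142, 0.99, -0.0, -0.006]
wrist_force: [-27.5, 3.7, 11.4]
gripper_width: 0.0007
gripper_force: 13.7
```

Against its limit. I retreat, rise and move clear, then do a final check.

Call:
drive_tool(
  targets=[
    [[0.02, 0, 0, 0, 0, 0, 0], [0.01, 0, -0.02, 0, 0, 0, 0], [0, 0, -0.04, 0, 0, 0, 0], [0, 0, -0.04, 0, 0, 0, 0], [0.02, 0.03, -0.02, 0, 0, 0, 0]],
  ],
)

```text
time: 16.57
eef_pos: [0.5619, 0.2609, 0.4278]
ee_rot: [0.146, 0.989, 0.001, 0.004]
wrist_force: [1.8, 0.6, 0.1]
gripper_width: 0.0007
gripper_force: 0.0
```

Call:
drive_tool(
  targets=[
    [[0.03, -0.025, 0, 0, 0, 0, 0], [0.03, -0.025, 0, 0, 0, 0, 0], [0.03, -0.035, 0, 0, 0, 0, 0], [0.03, -0.035, 0, 0, 0, 0, 0], [0.025, -0.035, 0, 0, 0, 0, 0]],
  ],
)

```text
time: 16.98
eef_pos: [0.3841, 0.1618, 0.4223]
ee_rot: [0.142, 0.99, 0.0, 0.001]
wrist_force: [0.9, -0.1, 1.5]
gripper_width: 0.0001
gripper_force: 0.0
```

Call:
drive_tool(
  targets=[
    [[0, -0.04, 0, 0, 0, 0, 0], [0, -0.04, 0, 0, 0, 0, 0], [0, -0.03, 0, 0, 0, 0, 0], [0, 0, 0, 0, 0, 0, 0]],
  ],
)

```text
time: 17.32
eef_pos: [0.354, 0.0537, 0.4229]
ee_rot: [0.145, 0.989, -0.001, 0.001]
wrist_force: [0.3, 0.6, 0.2]
gripper_width: 0.0005
gripper_force: 0.0
```

```bash
python3 - <<'E'
from h import *
st()
im,d=viewer.grab_frame("scene"); P=cloud("scene",d)
m=(P[...,2]>.125)&(P[...,2]<.17)&(abs(P[...,:2]-bx(.1136,0)).max(-1)<.04); print("ball",m.sum(),P[m].mean(0).round(4) if m.any() else "", "expect on",bx(.1136,0))
cv2.imwrite("pics/c6.png",cv2.resize(im[150:450,190:490,::-1],(600,600),interpolation=2))
E
```

```text
17.32 [0.354  0.0537 0.4229] [ 1.452e-01  9.894e-01 -7.000e-04  1.000e-03] [0.3 0.6 0.2]
ball 128 [0.6192 0.2167 0.1506] expect on [0.61492192 0.21573586]
```

View pics/c6.png

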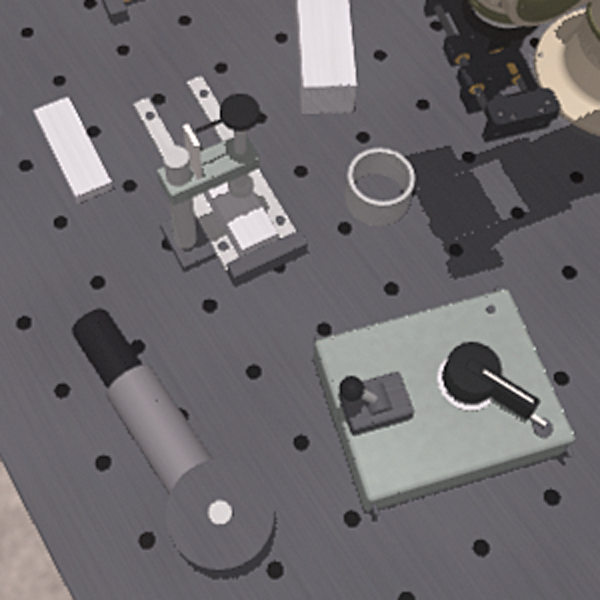

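The final picture shows the lever leaning away from the knob, with its ball at (351,388). The needle tip is at (545,425), over the large stud, the bar is home at (245,230), and the bystanders are unmoved. Handing in.

```bash
python3 -c "
from station import arm; print(arm.close_job())"
```

```text
the job is handed in; nothing more can be done
None
```

The job is handed in at about 17.4 s of the 62 s: bar home against the stop, gauge read 0.035 (thick bar), needle on the large stud to within about 1°, switch fully on, and nothing else was touched; the judge's result was not shown.

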